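Check two trolley brake levers and hold the slack one in

ROBOT

A 6-joint arm with a two-finger parallel gripper is mounted at the origin on a cart in front of the work surface, level with it; the furniture and walls round the work are solid. World frame = base frame: x ahead of the robot, y to its left, z up, the work surface at z = 0. Lengths are in m, angles in degrees, forces in N, time in s.
With the tool pointing down it reaches from about 0.35 to 0.8 m from the base axis. Payload 7.3 kg.
Tool frame: the origin (TCP) lies midway between the tips of the shut fingers; the grasp point (between the pads) lies behind it (arm.hold_point_z is the z of the grasp point in the tool frame, in m); z points along the fingers, y is the line along which they close (so a half turn about z gives the same grasp; the last joint's range is limited). The gripper opens to 85 mm and grips with 20 to 120 N. Pads are 22 mm wide; open, the fingers measure 114 mm over their backs; the gripper's body (76 mm by 85 mm) begins 54 mm behind the grasp point. The pads swing forward as they close: fully open they stand 13 mm farther back than shut.
Start: joints at [-81.131, 19.595, 87.324, -0, 73.075, -8.365], TCP at [0.156, -0.501, 0.231] pointing down, gripper open.
Joint ranges: [-145.02, 145.02], [-44.19, 115.74], [2.07, 154.8], [-57.11, 237.11], [16.16, 152.29], [-177.93, 177.93]. Speed limits (degrees/s): [147.25, 147.25, 180, 180, 180, 180].

INTERFACE

Orientations are given as [roll, pitch, yaw] about the fixed x, y, z axes, in that order (R = Rz(yaw) Ry(pitch) Rx(roll)).
In Python, from rig import state, optics, arm gives the robot as it stands. The module is installed in compiled form; this text tells all that it offers.
- The arm moves only by the tool servo_tool, never from a script. Its argument "commands" is a list of rows, each a list of 7 numbers: the shift along the world's x, y, z in mm, then the turn, a rotation vector about the world's x, y, z in degrees, then the opening in per cent of the stroke, from 0 (shut) to 100 (fully open). A call has 1 to 5 rows; each row shifts and turns the commanded pose from where the row before left it; what a row does not reach is not made up. A row lasts 1/8 s, in which the tool goes at most 62.5 mm and 10.7 degrees, less where a joint would pass 70% of its speed; a pose out of reach is approached as far as the arm can. A call with a gripper value outside its range is refused whole. The fingers move at their own pace and stop on an object; "squeeze" is the grip in N (left out, the last holds). Time passes only in rows, so rows that do not move let the fingers close. It gives the time, the measured TCP pose, the force, the opening and the grip force at its end, in the units of the state.
- state(): the state, without advancing time (a new reading comes with each control period).
- optics.capture(name): name is "scene" or "top"; returns a dict with "frame" (480x640x3 uint8, blue, green, red), "range_z" (480x640 float32, m along the optical axis (not along the pixel's ray), 0 where there is no reading), "fx", "fy", "cx", "cy" (pixels), "R" (3x3) and "t" (3): a world point X has camera coordinates R X + t. Camera axes: x right, y down, z forward; pixel columns grow to the right and rows downward; lengths in m; the calibration is good to about 2 mm. A picture is of the moment at which its call begins.
- arm.close_job(): hands the job in; it is judged then, once.
The state is a dict: "clock": time; "joints": joint angles; "joint_vel": joint speeds; "joint_efforts": joint torques, N m; "tcp_pos": TCP position; "eef_rot": TCP orientation; "wrist_force": force on the tool from outside, world axes, zero at the start; "torque": the same for the moment, N m; "opening": opening from 0.0 (shut) to 1.0 (fully open); "finger_force": force on a finger pad.
Only numpy, scipy, OpenCV 4.12 (cv2) and the standard library are available. Lean on these libraries where they do the work, as an engineer would, in place of code of your own. Each camera call takes 0.05 s, during which the arm holds its last target. There are 200 camera calls.

TASK

Two brake grips of a serving trolley stand on the worktop. With the outside of the fingers, without gripping anything or touching the bars, press the left lever in towards its bar until it stops and let it spring back, then do the same with the right one. Then press in again the slack one, whose lever stopped nearer to its bar, and finish while still holding it fully in; press firmly but do not force the levers, and leave the other things on the worktop where they are.

Things in the scene. Friction and masses are not known exactly. Their poses are not given: they have to be found in the camera images.
- stand_a: one of two identical-looking brake grips of a serving trolley on a fixed steel foot (120 x 190 x 14 mm); one stands left (y > 0), one right (y < 0), which is where varies. Origin on the worktop; z up, x from lever to bar (the press direction), y along the bar. Below lever and bar there is only the foot, and the post at y = -82 mm. Bracket at y = -68 to -40 mm, up to z = 130 mm
- stand_b: the other of two identical-looking brake grips of a serving trolley on a fixed steel foot (120 x 190 x 14 mm); one stands left (y > 0), one right (y < 0), which is where varies. Origin on the worktop; z up, x from lever to bar (the press direction), y along the bar. Below lever and bar there is only the foot, and the post at y = -82 mm. Bracket at y = -68 to -40 mm, up to z = 130 mm
- pad_a (a point): point on the lever's outer face, on the robot's side, 115 mm from its pivot: a good place to press; moves with the lever. At rest the lever is parallel to the bar: in the stand's frame pivot (vertical) at x -42, y -60 mm, outer face x -50, rounded end y +82, blade 10 mm thick, z 101 to 119 mm. Travel here to the stop is about 22 mm on one lever, 45 mm on the slack one
- pad_b (a point): point on the lever's outer face, on the robot's side, 115 mm from its pivot: a good place to press; moves with the lever. At rest the lever is parallel to the bar: in the stand's frame pivot (vertical) at x -42, y -60 mm, outer face x -50, rounded end y +82, blade 10 mm thick, z 101 to 119 mm. Travel here to the stop is about 22 mm on one lever, 45 mm on the slack one
- lever_a (a joint): angle of this grip's aluminium lever: 0 at rest, grows towards the bar. Sprung: 2 N at the pad point starts it, 3 to 5 N bring it to its firm stop; it returns when let go. One lever (either one; found by pressing) stops at about 0.19 rad, its end about 40 mm off the bar, the slack one at about 0.40 rad, about 12 mm off the bar
- lever_b (a joint): angle of this grip's aluminium lever: 0 at rest, grows towards the bar. Sprung: 2 N at the pad point starts it, 3 to 5 N bring it to its firm stop; it returns when let go. One lever (either one; found by pressing) stops at about 0.19 rad, its end about 40 mm off the bar, the slack one at about 0.40 rad, about 12 mm off the bar
- bar_a: this grip's fixed bar (black rubber grip on a steel tube), not to be touched; origin and axes as its stand. Its axis lies at x = +40, z = 110 mm, from y = -90 to +96 mm; 36 mm over the end rings (front at x = +22 mm, top at z = 128 mm)
- bar_b: this grip's fixed bar (black rubber grip on a steel tube), not to be touched; origin and axes as its stand. Its axis lies at x = +40, z = 110 mm, from y = -90 to +96 mm; 36 mm over the end rings (front at x = +22 mm, top at z = 128 mm)
- egg_timer: cream egg timer, 59 mm across, 52 mm tall, loose, standing between the two grips; origin under its centre; leave alone
- salt_shaker: glass salt shaker, 44 mm across, 90 mm tall, loose, to the left of the grips; origin under its centre; leave alone
- cork_stopper: cork stopper, 36 mm across, 37 mm tall, loose, to the right of the grips; origin under its centre; leave alone
- table_fork: table fork, 196 x 27 x 13 mm, loose, lying in front of the grips on the robot's side; origin under its middle; leave alone
There are look-alikes about, which are no part of the job. What is shaped like the stand_b but turquoise is not meant.

How it is judged (in metres and radians):
On the way, in this order (a step that is already met when the one before it is completed fails the run):
1. the left lever is pressed in to its stop, the right one at rest (((world y of stand_a above 0 m and value of joint lever_a above 0.36 rad and value of joint lever_b below 0.05 rad) or (world y of stand_b above 0 m and value of joint lever_b above 0.16 rad and value of joint lever_a below 0.05 rad))), for 0.2 s.
2. both levers are back at rest (value of joint each of lever_a, lever_b below 0.04 rad), for 0.2 s.
3. the right lever is pressed in to its stop, the left one at rest (((world y of stand_a below 0 m and value of joint lever_a above 0.36 rad and value of joint lever_b below 0.05 rad) or (world y of stand_b below 0 m and value of joint lever_b above 0.16 rad and value of joint lever_a below 0.05 rad))), for 0.2 s.
4. both levers are back at rest again (all of step 2), for 0.2 s.
At the end, for the whole second after the job is handed in: The slack lever (the one whose stop is nearer to its bar) is held within about 0.04 rad of its stop by the fingers, pushing with more than 1.5 N, and the other lever is within 0.05 rad of rest (value of joint lever_a above 0.36 rad and value of joint lever_b below 0.05 rad and contact force between the fingers and lever_a above 1.5 N); the arm keeps its last pose, push and grip.
It fails at once if a bar is touched by the robot (over 1 N) (contact force between any of the arm, the fingers and bar_a above 1 N or contact force between any of the arm, the fingers and bar_b above 1 N).
It fails at once if a lever is gripped: a finger presses on its inner side (over 1 N) (contact force between the fingers and lever_a_c3 above 1 N or contact force between the fingers and lever_b_c3 above 1 N).
It fails at once if a lever is forced with more than 40 N (contact force between the fingers and lever_a above 40 N or contact force between the fingers and lever_b above 40 N).
It fails at once if a bystander is moved more than 20 mm or knocked over (distance of any of egg_timer, salt_shaker, cork_stopper, table_fork from where it was at the start of the episode above 0.02 m or angle between any of egg_timer, salt_shaker, cork_stopper, table_fork's own z axis and vertical above 0.5 rad).
It also fails if it takes over 58 s, if anything falls off the work surface, if the arm or the gripper's body presses on something with over 40 N, if the wrist force passes 120 N, or if a joint passes its speed limit or range.

## Working session

There is one attempt and no reset: what is moved stays moved. The work goes in short steps, Python scripts to look and compute and a tool call to move; the robot and the scene stay as the last step left them, time stands still between calls to the robot, and variables do not carry over. Pictures are saved under pics/ and viewed, at most 10 in all, crops included, and the job is handed in when it is done.

Besides the shell and the picture viewer there is one more tool, called after "Request:" by a JSON object that holds its "op" and its "data", one argument or row to a line. servo_tool: Moves the arm, as the interface text tells. Its arguments: {"type":"object","properties":{"commands":{"type":"array"},"squeeze":{"type":"number"}},"required":["commands"]}

```bash
mkdir -p pics
python3 - <<'E'
from rig import state,optics,arm
import cv2,numpy as np
for n in("scene","top"):
    c=optics.capture(n); cv2.imwrite(f"pics/{n}0.png",c["frame"]); np.savez(f"{n}0.npz",**c)
    print(n,c["fx"],c["cx"],c["cy"],(-c["R"].T@c["t"]).round(3),c["R"].round(3).tolist())
s=state();print(s,arm.hold_point_z)
E
```

```text
scene 524.4942302874441 316.780989921022 248.7514320898559 [-0.054  0.382  1.161] [[-0.614, -0.789, 0.005], [-0.66, 0.51, -0.552], [0.434, -0.342, -0.834]]
top 596.2020015413734 312.9070386544042 253.4269173723707 [0.14  0.123 1.492] [[-0.461, -0.888, 0.004], [-0.856, 0.443, -0.268], [0.236, -0.127, -0.963]]
{'clock': 0.1, 'joints': array([-8.11310448e+01,  1.96344179e+01,  8.73714210e+01,  1.14757006e-04,
        7.30746837e+01, -8.36447294e+00]), 'joint_vel': array([-0.0168458 , -0.06710122, -0.13202726,  0.03274116, -0.11550391,
        0.10915085]), 'joint_efforts': array([ 1.90086437e-03, -4.34448016e+01, -2.46491647e+01, -1.03882401e-04,
        4.71427440e-03,  3.23843949e-06]), 'tcp_pos': array([ 0.15551223, -0.50106848,  0.23067963]), 'eef_rot': array([-1.79920350e+02, -1.18221559e-02,  1.72333865e+01]), 'wrist_force': array([-0.08460513,  0.22147062, -0.24840579]), 'torque': array([-0.00878611, -0.04547173,  0.00425312]), 'finger_force': 0.0, 'opening': 0.9967163952094674} -0.0187
```

View pics/scene0.png

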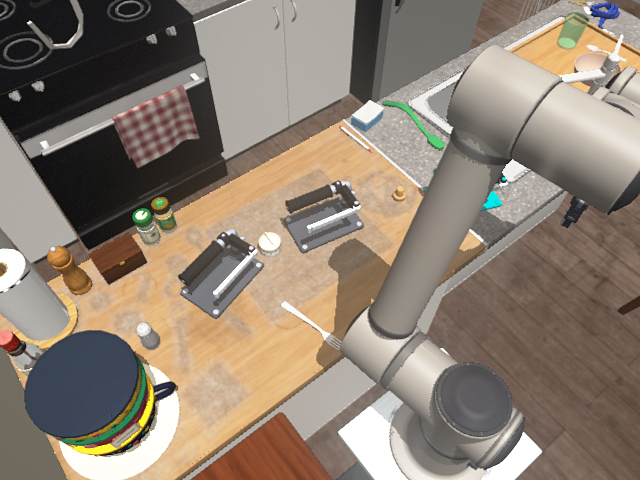

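View pics/top0.png

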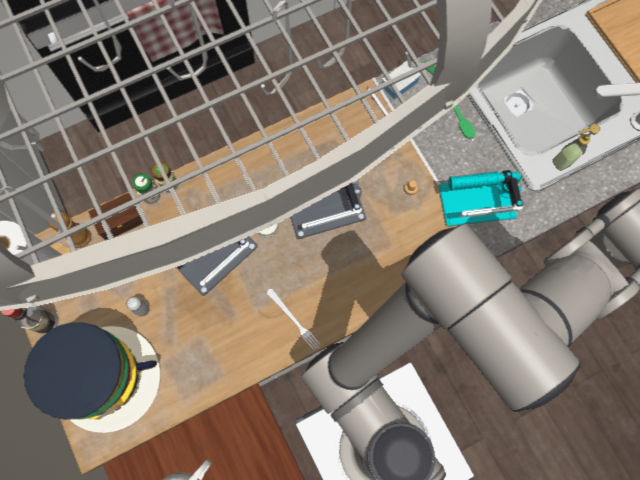

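The scene view shows the left grip at about (222,275) and the right one at about (325,215). The timer is at (270,244), the shaker at (147,335), the cork at (399,194) and the fork at (310,325). The top view shows a turquoise look-alike at (480,200) and an overhead rack crossing the view.

```bash
cat > h.py <<'E'
import numpy as np,cv2
def pts(c):
    v,u=np.mgrid[0:480,0:640]; z=c["range_z"]
    P=np.stack([(u-c["cx"])*z/c["fx"],(v-c["cy"])*z/c["fy"],z],-1)
    return (P-c["t"])@c["R"]
E
python3 - <<'E'
from h import *
c=dict(np.load("scene0.npz"));P=pts(c);ok=c["range_z"]>0
f=c["frame"].astype(int);mn=f.min(-1);mx=f.max(-1)
def fit(m,name):
    q=P[m&ok][:,:2].astype(np.float32)
    r=cv2.minAreaRect(q*1000);print(name,len(q),np.round(r[0],1),np.round(r[1],1),round(r[2],1), P[m&ok][:,2].min().round(3),P[m&ok][:,2].max().round(3))
for n,(a,b,x,y) in dict(L=(175,268,225,322),R=(280,368,175,255)).items():
    box=np.zeros((480,640),bool);box[x:y,a:b]=1
    z=P[...,2]
    foot=box&(z>.009)&(z<.018)&(mx<130); foot=cv2.morphologyEx(foot.astype('uint8'),cv2.MORPH_OPEN,np.ones((3,3)))>0
    lev=box&(z>.095)&(z<.128)&(mn>140)
    top=box&(z>.114)&(z<.124)&(mn>140)
    bar=box&(z>.09)&(z<.135)&(mx<70)
    fit(foot,n+"foot");fit(lev,n+"lev");fit(top,n+"top");fit(bar,n+"bar")
    q=P[top&ok];print('levtop med z',np.median(q[:,2]));l=cv2.fitLine(q[:,:2].astype('f4'),cv2.DIST_HUBER,0,.001,.001).ravel();print(l.round(4),np.degrees(np.arctan2(l[1],l[0])))
    d=(q[:,:2]-l[2:])@l[:2];print('ends',(l[2:]+l[:2]*d.min()).round(4),(l[2:]+l[:2]*d.max()).round(4))
for n,(u,v) in dict(timer=(270,244),shaker=(146,330),cork=(399,193),forkA=(285,304),forkB=(340,345)).items(): print(n,P[v,u].round(3))
t=dict(np.load("top0.npz"));T=pts(t);m=(t["range_z"]>0)&(T[...,2]>.35)
m[:, 330:]=0; m[300:]=0
q=T[m];print('rack',q.min(0),q.max(0),np.percentile(q[:,2],[1,10,50,90]))
for u,v in((100,260),(250,215),(350,150),(420,110),(460,40)):print(u,v,T[v,u].round(3))
E
```

```text
Lfoot 987 [617.2 162.7] [116.4 176.5] 20.5 0.009 0.018
Llev 518 [598.2 149.4] [101.2 185. ] 17.2 0.098 0.127
Ltop 365 [599.1 146.9] [101.1 166.1] 17.1 0.114 0.124
Lbar 215 [624.4 164.8] [173.7  80.9] 81.6 0.098 0.131
levtop med z 0.11880586946141171
[ 0.3101 -0.9507  0.5562  0.1438] -71.93752
ends [0.5334 0.2136] [0.5853 0.0544]
Rfoot 569 [ 607.7 -154.3] [165.3 120.9] 86.5 0.009 0.018
Rlev 476 [ 579.2 -157.7] [170.  103.6] 78.4 0.097 0.128
Rtop 305 [ 579.9 -154.2] [162.9 103.6] 78.4 0.114 0.124
Rbar 40 [ 606.8 -151.8] [178.6  75.7] 54.4 0.096 0.129
levtop med z 0.11849817585128138
[ 0.0171 -0.9999  0.5405 -0.1602] -89.01806
ends [ 0.5388 -0.0652] [ 0.5419 -0.2443]
timer [0.611 0.01  0.045]
shaker [0.566 0.375 0.085]
cork [ 0.54  -0.377  0.031]
forkA [0.467 0.069 0.001]
forkB [0.227 0.102 0.239]
rack [ 0.31066985 -0.09206782  0.8411154 ] [0.66090992 0.32278006 1.07829059] [0.85007932 0.96331207 0.97015934 1.02766683]
100 260 [0.328 0.218 1.026]
250 215 [0.315 0.092 1.005]
350 150 [ 0.321 -0.008  1.026]
420 110 [ 0.334 -0.089  1.006]
460 40 [ 0.343 -0.115  1.081]
```

Request:
{"op": "servo_tool", "data": {
  "commands": [
    [40,45,0,0,0,0,0],
    [40,45,0,0,0,0,0],
    [40,45,0,0,0,0,0],
    [40,45,0,0,0,0,0],
    [40,45,0,0,0,0,0]
  ],
  "squeeze": 30
}}

```text
clock: 0.72
tcp_pos: [0.3565, -0.2748, 0.2312]
eef_rot: [-180.0, 0.0, 17.2]
wrist_force: [0.7, -0.3, -0.8]
opening: 0.001
finger_force: 0.0
```

Request:
{"op": "servo_tool", "data": {
  "commands": [
    [28,54,0,0,0,0,0],
    [28,54,0,0,0,0,0],
    [28,54,0,0,0,0,0],
    [28,54,0,0,0,0,0],
    [28,54,0,0,0,0,0]
  ]
}}

```text
clock: 1.35
tcp_pos: [0.4961, -0.0045, 0.2312]
eef_rot: [180.0, 0.0, 17.2]
wrist_force: [0.9, -1.2, -0.4]
opening: 0.0
finger_force: 0.0
```

Request:
{"op": "servo_tool", "data": {
  "commands": [
    [0,45,0,0,0,0,0],
    [0,45,0,0,0,0,0],
    [0,45,0,0,0,0,0],
    [0,45,0,0,0,0,0],
    [0,0,0,0,0,0,0]
  ]
}}

```text
clock: 1.98
tcp_pos: [0.495, 0.1761, 0.2308]
eef_rot: [-180.0, 0.0, 17.5]
wrist_force: [1.0, 0.2, 0.0]
opening: 0.004
finger_force: 0.0
```

Request:
{"op": "servo_tool", "data": {
  "commands": [
    [0,0,-40,0,0,0,0],
    [0,0,-40,0,0,0,0],
    [0,0,-40,0,0,0,0],
    [0,0,-25,0,0,0,0],
    [0,0,0,0,0,0,0]
  ]
}}

```text
clock: 2.6
tcp_pos: [0.4942, 0.1724, 0.0846]
eef_rot: [-180.0, 0.3, 17.2]
wrist_force: [-0.7, -0.3, 0.0]
opening: -0.003
finger_force: 0.0
```

Run:
```python
from rig import state,optics
from h import *
c=optics.capture("scene");cv2.imwrite("pics/s1.png",cv2.resize(c["frame"][200:340,150:350],(800,560),interpolation=cv2.INTER_CUBIC));print(state()["wrist_force"])
```

```text
[ 0.73368549 -0.30736242  0.57747081]
```

View pics/s1.png

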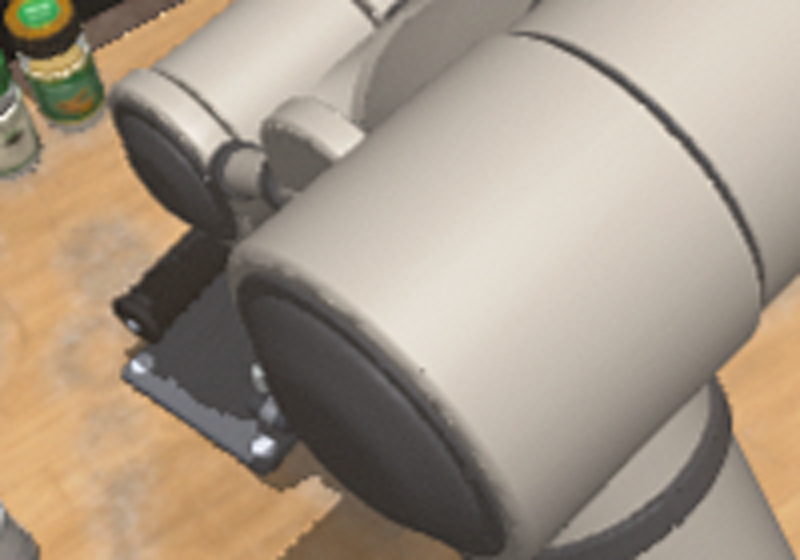

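The crop shows the arm hiding the lever; only the foot corner at about (265,445) is visible. I'll go by force and travel instead.

Request:
{"op": "servo_tool", "data": {
  "commands": [
    [6,2,0,0,0,0,0],
    [6,2,0,0,0,0,0],
    [6,2,0,0,0,0,0],
    [4,1.3,0,0,0,0,0],
    [0,0,0,0,0,0,0]
  ]
}}

```text
clock: 3.28
tcp_pos: [0.5178, 0.181, 0.0863]
eef_rot: [180.0, -0.0, 17.2]
wrist_force: [0.8, -0.3, 0.1]
opening: 0.005
finger_force: 0.0
```

Request:
{"op": "servo_tool", "data": {
  "commands": [
    [4,1.3,0,0,0,0,0],
    [4,1.3,0,0,0,0,0],
    [4,1.3,0,0,0,0,0],
    [3,1,0,0,0,0,0],
    [0,0,0,0,0,0,0]
  ]
}}

```text
clock: 3.9
tcp_pos: [0.5325, 0.1858, 0.0862]
eef_rot: [-180.0, 0.0, 17.2]
wrist_force: [-2.6, 0.1, 1.2]
opening: 0.001
finger_force: 1.3
```

Request:
{"op": "servo_tool", "data": {
  "commands": [
    [4,1.3,0,0,0,0,0],
    [4,1.3,0,0,0,0,0],
    [2,0.6,0,0,0,0,0],
    [0,0,0,0,0,0,0],
    [0,0,0,0,0,0,0]
  ]
}}

```text
clock: 4.53
tcp_pos: [0.5424, 0.1888, 0.0862]
eef_rot: [180.0, 0.0, 17.2]
wrist_force: [-3.4, -3.5, 0.8]
opening: 0.003
finger_force: 1.6
```

Request:
{"op": "servo_tool", "data": {
  "commands": [
    [2,0.6,0,0,0,0,0],
    [2,0.6,0,0,0,0,0],
    [1,0.3,0,0,0,0,0],
    [0,0,0,0,0,0,0]
  ]
}}

```text
clock: 5.03
tcp_pos: [0.5476, 0.1905, 0.0863]
eef_rot: [180.0, 0.0, 17.2]
wrist_force: [-3.3, -3.2, -0.0]
opening: 0.001
finger_force: 1.7
```

Request:
{"op": "servo_tool", "data": {
  "commands": [
    [2,0.6,0,0,0,0,0],
    [0,0,0,0,0,0,0]
  ]
}}

```text
clock: 5.28
tcp_pos: [0.5497, 0.1911, 0.0863]
eef_rot: [180.0, -0.0, 17.2]
wrist_force: [-3.1, -1.9, 0.4]
opening: 0.005
finger_force: 1.8
```

Request:
{"op": "servo_tool", "data": {
  "commands": [
    [2,0.6,0,0,0,0,0],
    [0,0,0,0,0,0,0]
  ]
}}

```text
clock: 5.52
tcp_pos: [0.5517, 0.1917, 0.0863]
eef_rot: [180.0, -0.0, 17.2]
wrist_force: [-4.3, -1.7, 0.0]
opening: -0.002
finger_force: 1.8
```

Request:
{"op": "servo_tool", "data": {
  "commands": [
    [2,0.6,0,0,0,0,0],
    [0,0,0,0,0,0,0]
  ]
}}

```text
clock: 5.78
tcp_pos: [0.5536, 0.1923, 0.0863]
eef_rot: [180.0, 0.0, 17.2]
wrist_force: [-4.2, -3.2, 0.1]
opening: -0.002
finger_force: 1.9
```

Request:
{"op": "servo_tool", "data": {
  "commands": [
    [2,0.6,0,0,0,0,0],
    [0,0,0,0,0,0,0]
  ]
}}

```text
clock: 6.02
tcp_pos: [0.5555, 0.1929, 0.0863]
eef_rot: [180.0, 0.0, 17.2]
wrist_force: [-4.8, -2.0, 0.1]
opening: -0.003
finger_force: 2.0
```

Request:
{"op": "servo_tool", "data": {
  "commands": [
    [2,0.6,0,0,0,0,0],
    [0,0,0,0,0,0,0]
  ]
}}

```text
clock: 6.28
tcp_pos: [0.5575, 0.1935, 0.0863]
eef_rot: [-180.0, 0.0, 17.2]
wrist_force: [-4.0, -2.4, 0.3]
opening: 0.003
finger_force: 2.0
```

Request:
{"op": "servo_tool", "data": {
  "commands": [
    [2,0.6,0,0,0,0,0],
    [0,0,0,0,0,0,0]
  ]
}}

```text
clock: 6.52
tcp_pos: [0.5594, 0.1941, 0.0863]
eef_rot: [180.0, 0.0, 17.2]
wrist_force: [-4.0, -2.5, 0.2]
opening: -0.003
finger_force: 2.1
```

Request:
{"op": "servo_tool", "data": {
  "commands": [
    [2,0.6,0,0,0,0,0],
    [2,0.6,0,0,0,0,0],
    [2,0.6,0,0,0,0,0],
    [0,0,0,0,0,0,0]
  ]
}}

```text
clock: 7.02
tcp_pos: [0.5654, 0.1959, 0.0862]
eef_rot: [-180.0, 0.0, 17.2]
wrist_force: [-4.6, -1.9, 0.6]
opening: 0.002
finger_force: 2.2
```

Request:
{"op": "servo_tool", "data": {
  "commands": [
    [2,0.6,0,0,0,0,0],
    [0,0,0,0,0,0,0]
  ]
}}

```text
clock: 7.28
tcp_pos: [0.5673, 0.1965, 0.0862]
eef_rot: [-180.0, 0.0, 17.2]
wrist_force: [-4.4, -2.7, -0.2]
opening: -0.003
finger_force: 2.2
```

Request:
{"op": "servo_tool", "data": {
  "commands": [
    [1.5,0.5,0,0,0,0,0],
    [0,0,0,0,0,0,0]
  ]
}}

```text
clock: 7.52
tcp_pos: [0.5687, 0.1969, 0.0862]
eef_rot: [-180.0, 0.0, 17.2]
wrist_force: [-4.8, -2.8, 0.9]
opening: 0.001
finger_force: 2.3
```

Request:
{"op": "servo_tool", "data": {
  "commands": [
    [1.5,0.5,0,0,0,0,0],
    [0,0,0,0,0,0,0]
  ]
}}

```text
clock: 7.78
tcp_pos: [0.5689, 0.1971, 0.0861]
eef_rot: [-180.0, 0.2, 17.2]
wrist_force: [-9.6, -4.1, 3.7]
opening: -0.001
finger_force: 4.4
```

Request:
{"op": "servo_tool", "data": {
  "commands": [
    [0,0,0,0,0,0,0],
    [0,0,0,0,0,0,0],
    [-19,-6,0,0,0,0,0],
    [-19,-6,0,0,0,0,0],
    [-19,-6,0,0,0,0,0]
  ]
}}

```text
clock: 8.4
tcp_pos: [0.514, 0.18, 0.0867]
eef_rot: [-180.0, -0.2, 17.2]
wrist_force: [0.6, 0.7, 0.2]
opening: 0.002
finger_force: 0.0
```

Request:
{"op": "servo_tool", "data": {
  "commands": [
    [-19,-6,0,0,0,0,0],
    [0,0,0,0,0,0,0],
    [0,0,0,0,0,0,0],
    [0,-40,0,0,0,-8,0],
    [0,-50,0,0,0,-8,0]
  ]
}}

```text
clock: 9.02
tcp_pos: [0.4961, 0.0833, 0.0865]
eef_rot: [-180.0, -0.1, 1.1]
wrist_force: [0.1, -0.2, -0.9]
opening: -0.001
finger_force: 0.0
```

Request:
{"op": "servo_tool", "data": {
  "commands": [
    [0,-50,0,0,0,0,0],
    [0,-50,0,0,0,0,0],
    [0,-50,0,0,0,0,0],
    [0,-25,0,0,0,0,0],
    [0,0,0,0,0,0,0]
  ]
}}

```text
clock: 9.65
tcp_pos: [0.4958, -0.0934, 0.0864]
eef_rot: [180.0, -0.1, 1.1]
wrist_force: [-0.2, 0.4, -0.6]
opening: 0.004
finger_force: 0.0
```

Run:
```python
from rig import state,optics
from h import *
c=optics.capture("scene");cv2.imwrite("pics/s2.png",c["frame"]);print(state()["wrist_force"])
P=pts(c);f=c["frame"];m=np.zeros((480,640),bool);m[225:322,175:268]=1
m&=(P[...,2]>.114)&(P[...,2]<.124)&(f.min(-1)>140)
q=P[m][:,:2].astype('f4');l=cv2.fitLine(q,cv2.DIST_HUBER,0,.001,.001).ravel();print(len(q),l)
```

```text
[-0.12951841  1.43424521  0.88823112]
362 [ 0.2966814  -0.9549765   0.5559005   0.13632685]
```

View pics/s2.png

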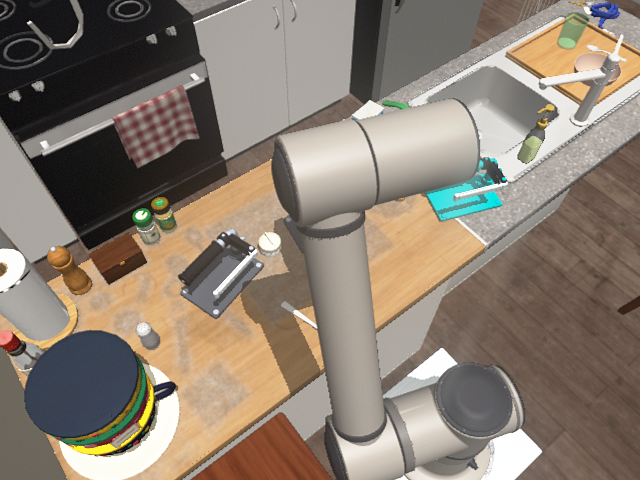

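The left lever is back at rest (about (237,275)), and the timer and fork haven't moved. The left lever stopped after roughly 42 mm, so it should be the slack one. Now I'll press the right lever.

Request:
{"op": "servo_tool", "data": {
  "commands": [
    [7,0,0,0,0,0,0],
    [7,0,0,0,0,0,0],
    [6,0,0,0,0,0,0],
    [4,0,0,0,0,0,0],
    [0,0,0,0,0,0,0]
  ]
}}

```text
clock: 10.32
tcp_pos: [0.5188, -0.0914, 0.0862]
eef_rot: [180.0, 0.0, 1.3]
wrist_force: [-0.7, 0.5, -0.3]
opening: -0.003
finger_force: 0.0
```

Request:
{"op": "servo_tool", "data": {
  "commands": [
    [3,0,0,0,0,0,0],
    [2,0,0,0,0,0,0],
    [2,0,0,0,0,0,0],
    [0,0,0,0,0,0,0]
  ]
}}

```text
clock: 10.82
tcp_pos: [0.5257, -0.0916, 0.0863]
eef_rot: [180.0, -0.0, 1.2]
wrist_force: [-0.2, 0.2, 0.0]
opening: 0.002
finger_force: 0.0
```

Request:
{"op": "servo_tool", "data": {
  "commands": [
    [2,0,0,0,0,0,0],
    [2,0,0,0,0,0,0],
    [1,0,0,0,0,0,0],
    [0,0,0,0,0,0,0]
  ]
}}

```text
clock: 11.32
tcp_pos: [0.5303, -0.0916, 0.0862]
eef_rot: [180.0, 0.0, 1.2]
wrist_force: [-2.0, -0.4, 1.0]
opening: -0.003
finger_force: 1.1
```

Request:
{"op": "servo_tool", "data": {
  "commands": [
    [2,0,0,0,0,0,0],
    [0,0,0,0,0,0,0]
  ]
}}

```text
clock: 11.58
tcp_pos: [0.5325, -0.0916, 0.0862]
eef_rot: [180.0, 0.0, 1.2]
wrist_force: [-2.6, -1.2, 0.3]
opening: -0.001
finger_force: 1.1
```

Request:
{"op": "servo_tool", "data": {
  "commands": [
    [2,0,0,0,0,0,0],
    [0,0,0,0,0,0,0]
  ]
}}

```text
clock: 11.82
tcp_pos: [0.5346, -0.0916, 0.0862]
eef_rot: [180.0, 0.0, 1.2]
wrist_force: [-2.9, -1.4, -0.3]
opening: -0.005
finger_force: 1.2
```

Request:
{"op": "servo_tool", "data": {
  "commands": [
    [2,0,0,0,0,0,0],
    [2,0,0,0,0,0,0],
    [2,0,0,0,0,0,0],
    [2,0,0,0,0,0,0],
    [0,0,0,0,0,0,0]
  ]
}}

```text
clock: 12.45
tcp_pos: [0.5427, -0.0915, 0.0863]
eef_rot: [180.0, -0.0, 1.2]
wrist_force: [-2.7, -1.0, 0.6]
opening: -0.003
finger_force: 1.4
```

Request:
{"op": "servo_tool", "data": {
  "commands": [
    [2,0,0,0,0,0,0],
    [0,0,0,0,0,0,0]
  ]
}}

```text
clock: 12.7
tcp_pos: [0.5446, -0.0915, 0.0863]
eef_rot: [-180.0, 0.0, 1.2]
wrist_force: [-3.0, -1.9, -0.0]
opening: 0.0
finger_force: 1.5
```

Request:
{"op": "servo_tool", "data": {
  "commands": [
    [2,0,0,0,0,0,0],
    [0,0,0,0,0,0,0]
  ]
}}

```text
clock: 12.95
tcp_pos: [0.5467, -0.0915, 0.0863]
eef_rot: [180.0, 0.0, 1.2]
wrist_force: [-3.6, -0.9, 0.6]
opening: -0.001
finger_force: 1.5
```

Request:
{"op": "servo_tool", "data": {
  "commands": [
    [1.5,0,0,0,0,0,0],
    [0,0,0,0,0,0,0]
  ]
}}

```text
clock: 13.2
tcp_pos: [0.5482, -0.0915, 0.0863]
eef_rot: [180.0, -0.0, 1.2]
wrist_force: [-2.8, -1.2, 0.8]
opening: -0.001
finger_force: 1.5
```

Request:
{"op": "servo_tool", "data": {
  "commands": [
    [1.5,0,0,0,0,0,0],
    [0,0,0,0,0,0,0]
  ]
}}

```text
clock: 13.45
tcp_pos: [0.5497, -0.0915, 0.0863]
eef_rot: [180.0, -0.0, 1.2]
wrist_force: [-4.4, -1.2, 0.5]
opening: 0.003
finger_force: 1.6
```

Request:
{"op": "servo_tool", "data": {
  "commands": [
    [1.5,0,0,0,0,0,0],
    [0,0,0,0,0,0,0]
  ]
}}

```text
clock: 13.7
tcp_pos: [0.5512, -0.0915, 0.0863]
eef_rot: [180.0, -0.0, 1.2]
wrist_force: [-3.8, -0.9, 0.1]
opening: 0.0
finger_force: 1.6
```

Request:
{"op": "servo_tool", "data": {
  "commands": [
    [1,0,0,0,0,0,0],
    [0,0,0,0,0,0,0]
  ]
}}

```text
clock: 13.95
tcp_pos: [0.5515, -0.0915, 0.0862]
eef_rot: [-180.0, 0.1, 1.2]
wrist_force: [-5.8, -1.8, 1.7]
opening: -0.001
finger_force: 2.6
```

Request:
{"op": "servo_tool", "data": {
  "commands": [
    [1,0,0,0,0,0,0],
    [0,0,0,0,0,0,0],
    [0,0,0,0,0,0,0],
    [0,0,0,0,0,0,0]
  ]
}}

```text
clock: 14.45
tcp_pos: [0.5516, -0.0915, 0.0862]
eef_rot: [-180.0, 0.2, 1.2]
wrist_force: [-8.8, -2.0, 3.9]
opening: 0.003
finger_force: 4.0
```

Request:
{"op": "servo_tool", "data": {
  "commands": [
    [-18,0,0,0,0,0,0],
    [-20,0,0,0,0,0,0],
    [-20,0,0,0,0,0,0],
    [0,0,0,0,0,0,0],
    [0,0,0,0,0,0,0]
  ]
}}

```text
clock: 15.08
tcp_pos: [0.4966, -0.0918, 0.0868]
eef_rot: [180.0, -0.1, 1.2]
wrist_force: [-0.2, 0.4, 0.1]
opening: -0.001
finger_force: 0.0
```

Request:
{"op": "servo_tool", "data": {
  "commands": [
    [0,50,0,0,0,0,0],
    [0,50,0,0,0,0,0],
    [0,50,0,0,0,8,0],
    [0,50,0,0,0,8,0],
    [0,0,0,0,0,0,0]
  ]
}}

```text
clock: 15.7
tcp_pos: [0.4959, 0.1117, 0.0864]
eef_rot: [-180.0, -0.1, 17.6]
wrist_force: [0.3, -0.2, 0.7]
opening: -0.001
finger_force: 0.0
```

Request:
{"op": "servo_tool", "data": {
  "commands": [
    [0,32,0,0,0,0,0],
    [0,32,0,0,0,0,0],
    [0,0,0,0,0,0,0],
    [0,0,0,0,0,0,0]
  ]
}}

```text
clock: 16.2
tcp_pos: [0.4956, 0.1716, 0.0862]
eef_rot: [180.0, -0.0, 17.2]
wrist_force: [0.7, 0.3, 0.2]
opening: -0.001
finger_force: 0.0
```

Run:
```python
from rig import state,optics
from h import *
c=optics.capture("top");cv2.imwrite("pics/t3.png",c["frame"]);print(state()["tcp_pos"],state()["wrist_force"])
P=pts(c);f=c["frame"];m=(P[...,2]>.114)&(P[...,2]<.124)&(f.min(-1)>140)&(P[...,0]>.52)&(P[...,0]<.62)&(P[...,1]<-.05)&(P[...,1]>-.26)
q=P[m][:,:2].astype('f4');print(len(q))
if len(q)>30: print(cv2.fitLine(q,cv2.DIST_HUBER,0,.001,.001).ravel())
```

```text
[0.49546888 0.17138429 0.08623552] [-0.158554   -0.22194162  0.64065114]
248
[ 0.17635652  0.98432636  0.5341276  -0.15043904]
```

View pics/t3.png

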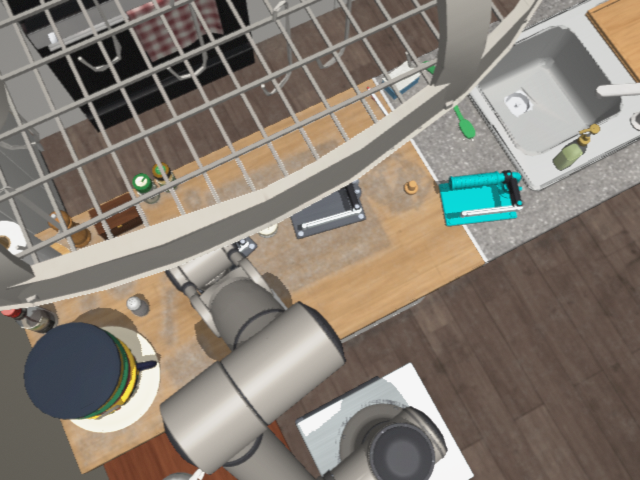

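The right lever looks at rest, from about (303,228) to (358,210). I'll compare its line with the first picture to be sure.

Run:
```python
from h import *
c=dict(np.load("top0.npz"));a=c["frame"];b=cv2.imread("pics/t3.png")
P=pts(c);f=a;m=(P[...,2]>.114)&(P[...,2]<.124)&(f.min(-1)>140)&(P[...,0]>.52)&(P[...,0]<.62)&(P[...,1]<-.05)&(P[...,1]>-.26)
q=P[m][:,:2].astype('f4');print(len(q),cv2.fitLine(q,cv2.DIST_HUBER,0,.001,.001).ravel())
d=cv2.absdiff(a,b)[185:240,290:370].max(-1);print((d>40).sum(), np.argwhere(d>40)[:10].tolist())
```

```text
239 [ 0.159131    0.9872575   0.53704464 -0.13572462]
171 [[46, 58], [46, 59], [46, 60], [46, 61], [46, 62], [46, 63], [46, 64], [47, 56], [47, 57], [47, 58]]
```

The line is the same as at the start, so the right lever is at rest; only a shadow changed. Now I'll press the slack left lever again and hold it.

Request:
{"op": "servo_tool", "data": {
  "commands": [
    [8,2.6,0,0,0,0,0],
    [8,2.6,0,0,0,0,0],
    [6,2,0,0,0,0,0],
    [5,1.6,0,0,0,0,0],
    [4,1.3,0,0,0,0,0]
  ]
}}

```text
clock: 16.88
tcp_pos: [0.526, 0.1826, 0.0862]
eef_rot: [180.0, 0.1, 17.2]
wrist_force: [-2.0, -1.3, 1.0]
opening: 0.0
finger_force: 1.5
```

Request:
{"op": "servo_tool", "data": {
  "commands": [
    [5,1.6,0,0,0,0,0],
    [5,1.6,0,0,0,0,0],
    [5,1.6,0,0,0,0,0],
    [5,1.6,0,0,0,0,0],
    [5,1.6,0,0,0,0,0]
  ]
}}

```text
clock: 17.5
tcp_pos: [0.5511, 0.1904, 0.0861]
eef_rot: [180.0, 0.1, 17.2]
wrist_force: [-4.1, -3.6, 0.9]
opening: -0.003
finger_force: 2.0
```

Request:
{"op": "servo_tool", "data": {
  "commands": [
    [4,1.3,0,0,0,0,0],
    [3,1,0,0,0,0,0],
    [2,0.6,0,0,0,0,0],
    [2,0.6,0,0,0,0,0],
    [0,0,0,0,0,0,0]
  ]
}}

```text
clock: 18.12
tcp_pos: [0.5619, 0.1941, 0.0862]
eef_rot: [-180.0, 0.0, 17.2]
wrist_force: [-4.9, -2.2, 0.5]
opening: -0.002
finger_force: 2.1
```

Request:
{"op": "servo_tool", "data": {
  "commands": [
    [2,0.6,0,0,0,0,0],
    [2,0.6,0,0,0,0,0],
    [1,0.3,0,0,0,0,0],
    [0,0,0,0,0,0,0]
  ]
}}

```text
clock: 18.62
tcp_pos: [0.5667, 0.1956, 0.0862]
eef_rot: [-180.0, 0.1, 17.2]
wrist_force: [-5.9, -2.8, 1.5]
opening: 0.001
finger_force: 2.2
```

Request:
{"op": "servo_tool", "data": {
  "commands": [
    [1.5,0.5,0,0,0,0,0],
    [0,0,0,0,0,0,0]
  ]
}}

```text
clock: 18.88
tcp_pos: [0.5682, 0.1961, 0.0861]
eef_rot: [-180.0, 0.1, 17.2]
wrist_force: [-5.2, -3.0, 1.5]
opening: -0.003
finger_force: 2.3
```

Request:
{"op": "servo_tool", "data": {
  "commands": [
    [1.5,0.5,0,0,0,0,0],
    [0,0,0,0,0,0,0],
    [0,0,0,0,0,0,0]
  ]
}}

```text
clock: 19.25
tcp_pos: [0.5688, 0.1963, 0.0861]
eef_rot: [-180.0, 0.2, 17.2]
wrist_force: [-7.1, -4.6, 2.7]
opening: 0.002
finger_force: 3.7
```

Now at the stop; one small firm push, a settle, then hand in.

Request:
{"op": "servo_tool", "data": {
  "commands": [
    [1,0.3,0,0,0,0,0],
    [0,0,0,0,0,0,0],
    [0,0,0,0,0,0,0],
    [0,0,0,0,0,0,0]
  ]
}}

```text
clock: 19.75
tcp_pos: [0.5688, 0.1963, 0.086]
eef_rot: [-180.0, 0.3, 17.2]
wrist_force: [-11.7, -5.5, 3.9]
opening: -0.0
finger_force: 5.2
```

Run:
```python
from rig import state,arm
s=state();print(s["tcp_pos"],s["wrist_force"],s["finger_force"])
if 6<abs(s["wrist_force"][0])<25: print(arm.close_job())
```

```text
[0.56881206 0.19632768 0.08598633] [-11.70360501  -5.47222949   3.88306148] 5.243282541632652
the job is handed in; nothing more can be done
None
```

I pressed the left lever to its stop and released it, did the same with the right, and handed the job in while holding the left one in at about 13 N; it is the slack one (stop at about 42 mm of travel, against about 22 mm on the right), and no verdict was returned.

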